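# Take the spent filter cartridge off the bench fume extractor

## Robot

A 6-joint arm with a two-finger parallel gripper is mounted at the origin on a cart in front of the work surface, level with it; the furniture and walls round the work are solid. World frame = base frame: x ahead of the robot, y to its left, z up, the work surface at z = 0. Lengths are in m, angles in rad, forces in N, time in s.
With the tool pointing down it reaches from about 0.4 to 0.825 m from the base axis. Payload 7 kg.
Tool frame: the origin (TCP) lies on the centre line of the jaws, within the pads' length; the fingertips stand arm.tip_reach ahead of it and the grasp point (between the pads) lies 5 mm behind it (arm.tip_reach is the distance from the TCP to the fingertips, in m); z points along the fingers, y is the line along which they close (so a half turn about z gives the same grasp; the last joint's range is limited). The gripper opens to 88 mm and grips with 3 to 60 N. Pads are 19 mm wide; open, the fingers measure 130 mm over their backs; the gripper's body (78 mm by 193 mm) begins 47 mm behind the grasp point.
Start: joints at [-1.017, 0.359, 0.012, 0, -1.224, -0.288], TCP at [0.177, -0.651, 0.213] pointing down, gripper open.
Joint ranges: [-3.07, 3.07], [-1.43, 2.12], [-1.02, 1.25], [-3.03, 1.67], [-3.05, -0], [-3.03, 3.03]. Speed limits (rad/s): [2.39, 2.39, 3.01, 3.14, 3.14, 3.14].

## Interface

Orientations are given as [roll, pitch, yaw] about the fixed x, y, z axes, in that order (R = Rz(yaw) Ry(pitch) Rx(roll)).
In Python, from station import status, optics, order, arm gives the robot as it stands. The module is installed in compiled form; this text tells all that it offers.
- The arm moves only by the shell command python3 -m jog 'ROWS' [FORCE]. ROWS is JSON, a list of rows, each a list of 3 entries, a list of its own where there are three numbers: the gripper command: -1 is shut, 1 is fully open, values between are in proportion, then the shift along the tool's x, y, z in mm, then the turn about the tool's z in rad. A call has 1 to 20 rows; each row is the pose to reach, as a shift and turn from the pose commanded when the call began, along the tool's axes at that moment; what a row does not reach only later rows make up. A row lasts 1/8 s, in which the tool goes at most 62.5 mm and 10.7 degrees, less where a joint would pass 70% of its speed; a pose out of reach is approached as far as the arm can. A call with a gripper value outside its range is refused whole. The fingers move at their own pace and stop on an object; FORCE is the grip in N (left out, the last holds). Time passes only in rows, so rows that repeat a pose let the fingers close. It gives the time, the measured TCP pose, the force, the opening and the grip force at its end, in the units of the state.
- status.get_state(): the state, without advancing time (a new reading comes with each control period).
- optics.grab_frame(name): name is "side" or "top"; returns a dict with "color" (400x640x3 uint8, red, green, blue), "mtx" (3x3 intrinsics, pixels), "k1" (the pictures are not rectified: a ray, as slopes to the right and down, at radius r is drawn at 1 + k1 r^2 times it, then the intrinsics apply), "cam_to_world" (4x4, takes a point from camera to world coordinates). Camera axes: x right, y down, z forward; pixel columns grow to the right and rows downward; lengths in m; the calibration is good to about 2 mm. A picture is of the moment at which its call begins. There is no depth.
- order.job_done(): hands the job in; it is judged then, once.
The state is a dict: "t": time; "q": joint angles; "qd": joint speeds; "joint_efforts": joint torques, N m; "eef_pos": TCP position; "ee_rot": TCP orientation; "force": force on the tool from outside, world axes, zero at the start; "moment": the same for the moment, N m; "width": finger opening in m; "gripper_force": force on a finger pad.
Only numpy, scipy, OpenCV 4.12 (cv2) and the standard library are available. Lean on these libraries where they do the work, as an engineer would, in place of code of your own. Each camera call takes 0.05 s, during which the arm holds its last target. There are 200 camera calls.

## Task

The fume extractor's filter is spent: press the sloping red release button fully in, firmly but without ramming it, until the cartridge springs off its lock. Turn the cartridge by its blue grip bar a quarter turn anticlockwise, seen from above, to its stop, and lift it off without wrenching it in its mount. Stand it upright on the floor of the open cardboard box, and leave the glue bottle, the red bottle and the damper where they are.

Things in the scene. Friction and masses are not known exactly. Their poses are not given: they have to be found in the camera images.
- extractor: Fume extractor, fixed: grey box 120 (x) x 176 (y) x 70 mm high, origin at the centre of its underside, louvres and switch on its -x face. On top, centred at y = +26 mm, a dark round collar (112 mm across, up to z = 93 mm) holds the cartridge by a two-lug bayonet; at its -y end a small pod carries the red release button. A red car body's edge stands 80 to 100 mm beyond its centre in +x.
- release_button (a joint): Travel of the red release button, m: 0 out, 0.010 fully in (a hard end). It needs about 3 to 6 N; only past about 0.008 is the cartridge freed. Hold it in for half a second while a spring inside turns the cartridge about 15 degrees off its lock; after that it may be let go (it then stays about 0.008 in until the cartridge is turned on).
- button_face (a point): Centre of the outer face of the red release button, 27 mm across, which stands 14 mm out of the pod. Its axis lies in the extractor's y-z plane and leans 30 degrees from vertical: the face looks along (0, -0.5, 0.866) in the extractor's frame, and the button is pushed the opposite way along that line. This point moves with the button.
- cartridge: Filter cartridge, loose, 0.5 kg: upright round filter 85 mm across, 105 mm high with its bar; black ends, pale pleats behind grey ribs, blue grip bar on top. Origin at the centre of its underside, which sits at z = 70 mm of the extractor; z up, y along the bar. The lowest 25 mm (70 mm across, two lugs reaching 87 mm) is in the collar. Locked, its axes are those of the extractor.
- grip_bar (a point): Centre of the blue grip bar across the top of the cartridge, 90 mm above its underside: bar 66 mm long (along y), 14 mm thick (x), 30 mm high, standing on the flat cap 14 mm below this point. Locked it is parallel to the extractor's y; about 15 degrees anticlockwise after the release; it meets a hard stop at 90 degrees and comes straight up only within about 12 degrees of that stop, not while forced against it.
- carton: Open cardboard box, loose, 0.15 kg: 118 x 118 mm, 64 mm high, flaps folded down outside (to 138 mm), inside 110 x 110 mm with a floor 4 mm thick. Origin at the centre of its underside. It stands between two truck wheels (y -0.15 to 0.05 and -0.64 to -0.44, x 0.35 to 0.46 m, tops at z = 0.203 m), the first of which lies between box and extractor.
- glue: Bystander: small orange-yellow glue bottle, 33 mm across, 90 mm high, upright. Origin at the centre of its underside.
- red_bottle: Bystander: red plastic bottle with a pale tip lying on its side, 70 x 129 x 43 mm. Origin at the centre of its underside.
- damper: Bystander: red and silver coil-over damper lying on the bench, 59 x 119 x 30 mm. Origin at the centre of its underside.

How it is judged:
On the way, in this order (a step that is already met when the one before it is completed fails the run):
1. the button is pressed in and the cartridge has sprung off its lock (angle between the y axis of grip_bar and the y axis of extractor, either way round above 0.17 rad and value of joint release_button above 0.004 m), for 0.05 s.
2. the cartridge is turned a quarter turn, still down in its mount (angle between the y axis of grip_bar and the y axis of extractor, either way round above 1.27 rad and z of grip_bar in the frame of extractor below 0.168 m), for 0.1 s.
3. the cartridge is lifted clear of the mount (z of grip_bar in the frame of extractor above 0.19 m), for 0.1 s.
At the end, for the whole second after the job is handed in: The cartridge stands upright (within about 14 degrees) and at rest on the floor of the upright cardboard box, let go (x of grip_bar in the frame of carton between -0.03 and 0.03 m and y of grip_bar in the frame of carton between -0.03 and 0.03 m and height (world z) of grip_bar below 0.11 m and angle between grip_bar's own z axis and vertical below 0.25 rad and angle between carton's own z axis and vertical below 0.1 rad and linear speed of cartridge below 0.03 m/s); the robot touches nothing.
It fails at once if the button or the extractor is rammed: over 40 N from the fingers (contact force between the fingers and extractor above 40 N).
It fails at once if the cartridge is wrenched in its mount: over 90 N between cartridge and extractor (contact force between cartridge and extractor above 90 N).
It fails at once if the glue bottle is tipped or pushed over 30 mm away (angle between glue's own z axis and vertical above 0.35 rad or distance of glue from where it was at the start of the episode above 0.03 m).
It fails at once if the red bottle is pushed over 30 mm away (distance of red_bottle from where it was at the start of the episode above 0.03 m).
It fails at once if the damper is pushed over 30 mm away (distance of damper from where it was at the start of the episode above 0.03 m).
It also fails if it takes over 67 s, if anything falls off the work surface, if the arm or the gripper's body presses on something with over 40 N, if the wrist force passes 120 N, or if a joint passes its speed limit or range.

## Working session

There is one attempt and no reset: what is moved stays moved. The work goes in short steps, Python scripts to look and compute and a shell command to move; the robot and the scene stay as the last step left them, time stands still between calls to the robot, and variables do not carry over. Pictures are saved under pics/ and viewed, at most 10 in all, crops included, and the job is handed in when it is done.

```bash
mkdir -p pics
python3 - <<'E'
from station import status, optics, arm
import cv2,numpy as np
for n in("side","top"):
    f=optics.grab_frame(n); cv2.imwrite(f"pics/{n}0.png",f["color"][...,::-1])
    print(n,f["mtx"].tolist(),f["k1"],np.round(f["cam_to_world"],4).tolist())
print(arm.tip_reach); s=status.get_state(); print({k:np.round(v,4).tolist() for k,v in s.items()})
E
```

```text
side [[369.1470381860293, 0.0, 321.1933944615971], [0.0, 369.1470381860293, 198.76078382471127], [0.0, 0.0, 1.0]] -0.0714048807629947 [[-0.9506, -0.1524, 0.2703, 0.1785], [-0.3099, 0.5135, -0.8002, 1.156], [-0.0169, -0.8444, -0.5354, 0.8132], [0.0, 0.0, 0.0, 1.0]]
top [[441.284858158198, 0.0, 324.21736419110584], [0.0, 441.284858158198, 203.5967033147779], [0.0, 0.0, 1.0]] -0.04880988829872104 [[-0.0083, -0.9783, 0.207, 0.1755], [-1.0, 0.0083, -0.0007, 0.1145], [-0.0011, -0.207, -0.9783, 1.7254], [0.0, 0.0, 0.0, 1.0]]
0.014
{'t': 0.1, 'q': [-1.0169, 0.3593, 0.0111, -0.0003, -1.2241, -0.2881], 'qd': [-0.0007, -0.002, 0.0031, 0.0011, -0.0008, -0.0004], 'joint_efforts': [-0.0006, -58.4164, 29.3754, 7.0156, 0.0102, -0.0001], 'eef_pos': [0.1771, -0.6509, 0.2119], 'ee_rot': [3.1401, -0.0001, -2.8759], 'force': [-0.3346, -0.151, 0.7619], 'moment': [-0.0433, -0.0332, -0.0179], 'gripper_force': 0.0, 'width': 0.0875}
```

View pics/side0.png

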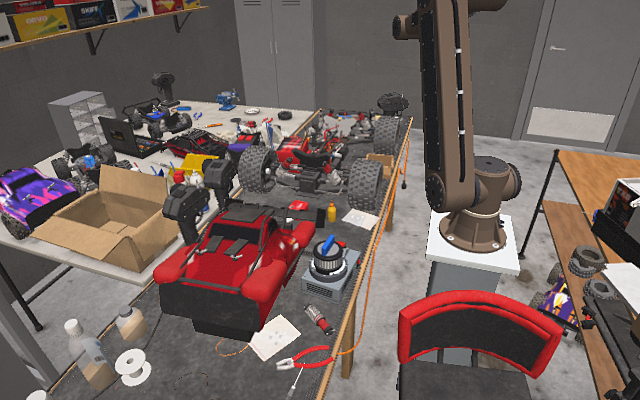

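View pics/top0.png

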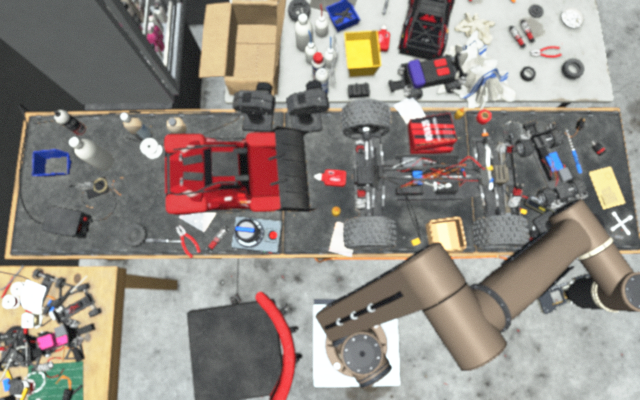

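Side view: extractor at about (328,270) with its blue bar at (328,245). Top view: cartridge at about (248,231), button (272,235), carton (447,234), glue (336,211), and the damper next to the pliers. Next I'll zoom in.

```bash
cat > h.py <<'E'
import numpy as np,cv2
from station import optics,status
def cam(n): 
    f=optics.grab_frame(n); return f
def ray(f,u,v):
    K=f["mtx"];k=f["k1"]
    p=cv2.undistortPoints(np.array([[[u,v]]],float),K,np.array([k,0,0,0,0.]))[0,0]
    T=f["cam_to_world"]; return T[:3,3],T[:3,:3]@np.array([p[0],p[1],1])
def atz(f,u,v,z):
    o,d=ray(f,u,v); return o+d*(z-o[2])/d[2]
def proj(f,X):
    T=np.linalg.inv(f["cam_to_world"]); p=T[:3,:3]@np.array(X)+T[:3,3]
    return cv2.projectPoints(p[None],np.zeros(3),np.zeros(3),f["mtx"],np.array([f["k1"],0,0,0,0.]))[0][0,0]
def tri(fa,a,fb,b):
    (o1,d1),(o2,d2)=ray(fa,*a),ray(fb,*b); d1/=np.linalg.norm(d1);d2/=np.linalg.norm(d2)
    s=np.linalg.lstsq(np.c_[d1,-d2],o2-o1,rcond=None)[0]
    p,q=o1+s[0]*d1,o2+s[1]*d2; return (p+q)/2,np.linalg.norm(p-q)
def crop(f,x0,y0,w,h,s): return cv2.resize(f["color"][y0:y0+h,x0:x0+w,::-1],None,fx=s,fy=s,interpolation=cv2.INTER_CUBIC)
E
python3 - <<'E'
from h import *
t,s=cam("top"),cam("side")
a=crop(t,222,205,80,60,5); b=crop(t,415,205,80,60,5); c=crop(s,290,220,80,60,5); d=crop(s,350,130,80,60,5)
cv2.imwrite("pics/z1.png",np.vstack([np.hstack([a,b]),np.hstack([c,d])]))
for p in [(248,231),(272,235)]: print(atz(t,*p,.17))
E
```

```text
[0.40714733 0.38579406 0.17      ]
[0.39215696 0.29992264 0.17      ]
```

View pics/z1.png

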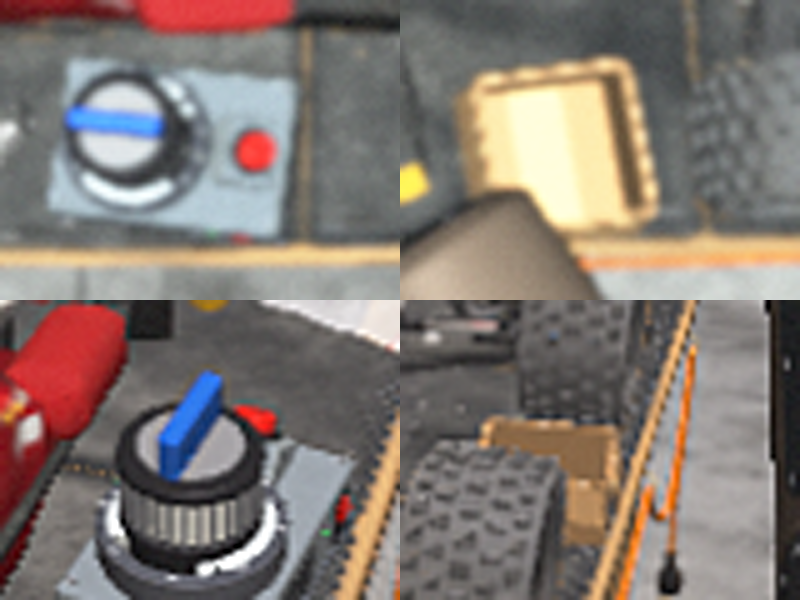

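```bash
cat > fit.py <<'E'
from h import *
from scipy.optimize import least_squares
t,s=cam("top"),cam("side")
P=lambda x,y:(222+x/5-.4,205+y/5-.4); S=lambda x,y:(290+x/5-.4,220+(y-300)/5-.4)
# model points in extractor frame
bf=np.array([0,-.088+.03,.09])
obs=[(t,P(70,58),(.06,.088,.07)),(t,P(297,80),(.06,-.088,.07)),(t,P(283,238),(-.06,-.088,.07)),(t,P(50,205),(-.06,.088,.07)),
(t,P(68,119),(0,.059,.175)),(t,P(165,127),(0,-.007,.175)),(s,S(214,376),(0,-.007,.175)),(s,S(172,436),(0,.059,.175)),(s,S(355,460),(-.06,-.088,.07))]
def tf(p,X):
    c,n=np.cos(p[2]),np.sin(p[2]); return np.array([p[0]+c*X[0]-n*X[1],p[1]+n*X[0]+c*X[1],X[2]])
r=lambda p:np.concatenate([proj(f,tf(p,X))-o for f,o,X in obs])
R=least_squares(r,[.4,.36,-.1],loss="soft_l1",f_scale=1.); print(R.x,np.round(R.fun.reshape(-1,2),1).tolist())
p=R.x
for z in(.08,.09,.10,.11):
    w=atz(t,*P(255,151),z)-np.array([p[0],p[1],0]); c,n=np.cos(p[2]),np.sin(p[2]); print("button local",z,c*w[0]+n*w[1],-n*w[0]+c*w[1])
print("bar tri",tri(t,P(116.5,123),s,S(193,406)))
Q=lambda x,y:(415+(x-400)/5-.4,205+y/5-.4)
for q in[(475,80),(630,60),(657,218),(465,100)]: print("carton",atz(t,*Q(*q),.064))
E
python3 fit.py
```

```text
[ 0.41217859  0.37161835 -0.10936167] [[-0.1, -0.5], [0.2, -0.3], [-0.8, -0.5], [-0.5, 1.3], [0.2, -0.7], [-0.9, -0.4], [1.1, -1.5], [-0.0, 0.4], [1.0, -1.5]]
button local 0.08 0.00019542714297184766 -0.06357337262435457
button local 0.09 -0.0010651058604369285 -0.06489716547506229
button local 0.1 -0.0023256388638457108 -0.06622095832576994
button local 0.11 -0.0035861718672543837 -0.06754475117647757
bar tri (array([0.41520563, 0.39709988, 0.17154537]), np.float64(0.0034721733361027683))
carton [ 0.4571227  -0.28934748  0.064     ]
carton [ 0.47155746 -0.41004558  0.064     ]
carton [ 0.34984782 -0.4221105   0.064     ]
carton [ 0.44170926 -0.28078815  0.064     ]
```

```bash
cat > go.py <<'E'
from h import *
EX=np.array([.4122,.3716,-.1094])
def loc(x,y):
    c,n=np.cos(EX[2]),np.sin(EX[2]); return np.array([EX[0]+c*x-n*y,EX[1]+n*x+c*y])
def go(pos,yaw,s=None,R=None):
    "prints shift (mm) and turn from measured pose (tool down)"
    s=s or status.get_state(); from scipy.spatial.transform import Rotation as Ro
    R=Ro.from_euler("xyz",s["ee_rot"]); d=R.inv().apply(np.array(pos)-s["eef_pos"])*1e3
    t=-(yaw-s["ee_rot"][2]); t=(t+np.pi)%(2*np.pi)-np.pi
    return np.round(d,1).tolist(),round(t,3)
E
python3 - <<'E'
from go import *
t,s=cam("top"),cam("side")
print("fender",tri(t,(279.6,208.6),s,(312,222)))
for z in (.09,.1,.11,.12):
    q=proj(s,[*loc(0,-.0645-.13*(z-.09)),z]); print(z,q,(q-[290,220]+.4)*5+[0,300])
print(go([.5,-.1,.38],-2.5),go([*loc(-.035,-.16),.30],-1.68), go([*loc(-.035,-.0765),.2],-1.68))
E
```

```text
fender (array([0.50062341, 0.27899463, 0.13425716]), np.float64(0.011710309210722102))
0.09 [340.70407244 244.68202344] [255.52036221 425.41011718]
0.1 [340.90268136 241.88309125] [256.51340679 411.41545624]
0.11 [341.10272079 239.06129007] [257.51360393 397.30645036]
0.12 [341.30420107 236.21641154] [258.52100533 383.08205771]
([-456.2, 447.1, -167.3], np.float64(-0.376)) ([-404.1, 789.2, -87.2], np.float64(-1.196)) ([-434.7, 866.8, 12.8], np.float64(-1.196))
```

```bash
python3 -m jog '[[1,[0,0,-167],0],[1,[0,0,-167],0],[1,[0,0,-167],0],[0.14,[-456,447,-167],-0.376],[0.14,[-456,447,-167],-0.376],[0.14,[-456,447,-167],-0.376],[0.14,[-456,447,-167],-0.376],[0.14,[-456,447,-167],-0.376],[0.14,[-456,447,-167],-0.376],[0.14,[-456,447,-167],-0.376],[0.14,[-456,447,-167],-0.376],[0.14,[-456,447,-167],-0.376],[0.14,[-404,789,-87],-1.196],[0.14,[-404,789,-87],-1.196],[0.14,[-404,789,-87],-1.196],[0.14,[-404,789,-87],-1.196],[0.14,[-404,789,-87],-1.196],[0.14,[-404,789,-87],-1.196],[0.14,[-404,789,-87],-1.196],[0.14,[-404,789,-87],-1.196]]' 20
python3 - <<'E'
from go import *
print(go([*loc(-.035,-.081),.20],-1.68), go([*loc(-.035,-.081),.130],-1.68))
t=cam("top")
cv2.imwrite("pics/z2.png",crop(t,400,190,100,75,6))
E
```

```text
t: 2.9
eef_pos: [0.359, 0.2176, 0.2993]
ee_rot: [3.141, -0.001, -1.677]
force: [0.1, 0.2, -0.5]
width: 0.0499
gripper_force: 0.0
([-78.0, -1.4, 99.2], np.float64(0.003)) ([-78.0, -1.4, 169.2], np.float64(0.003))
```

View pics/z2.png

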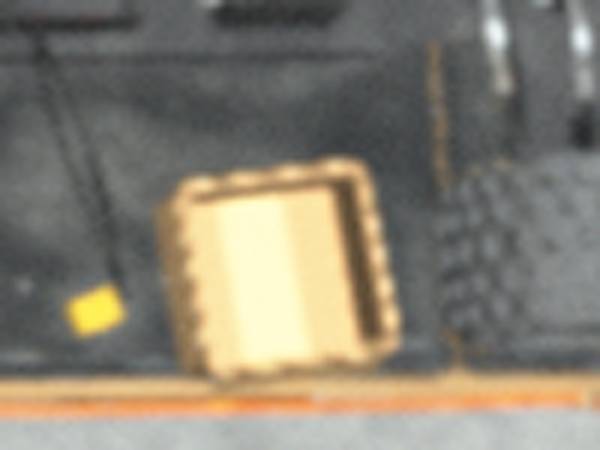

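Carton is fully visible: rim corners at crop (180,180), (368,160), (398,350), (212,375). Now I'll bring the finger above the button.

```bash
python3 -m jog '[[0.14,[-78,-1.4,99],0],[0.14,[-78,-1.4,99],0],[0.14,[-78,-1.4,99],0],[0.14,[-78,-1.4,135],0],[0.14,[-78,-1.4,160],0],[0.14,[-78,-1.4,165],0],[0.14,[-78,-1.4,165],0]]'
python3 - <<'E'
from go import *
t,s=cam("top"),cam("side")
C=[atz(t,400+x/6-.42,190+y/6-.42,.064) for x,y in[(180,180),(368,160),(398,350),(212,375)]]
print(np.round(C,3).tolist(),np.mean(C,0),go([*loc(-.035,-.0735),.117],-1.68),status.get_state()["force"])
a=crop(t,222,195,80,75,5); b=crop(s,290,195,80,75,5)
cv2.imwrite("pics/z3.png",np.hstack([a,b]))
E
```

```text
t: 3.82
eef_pos: [0.3705, 0.2935, 0.1361]
ee_rot: [-3.141, 0.001, -1.68]
force: [0.4, -0.8, 0.1]
width: 0.0498
gripper_force: 0.0
[[0.461, -0.289, 0.064], [0.473, -0.411, 0.064], [0.351, -0.422, 0.064], [0.337, -0.303, 0.064]] [ 0.40536638 -0.35636528  0.064     ] ([-8.2, 2.0, 19.3], np.float64(0.0)) [0.12013766 0.08057663 0.32360239]
```

View pics/z3.png

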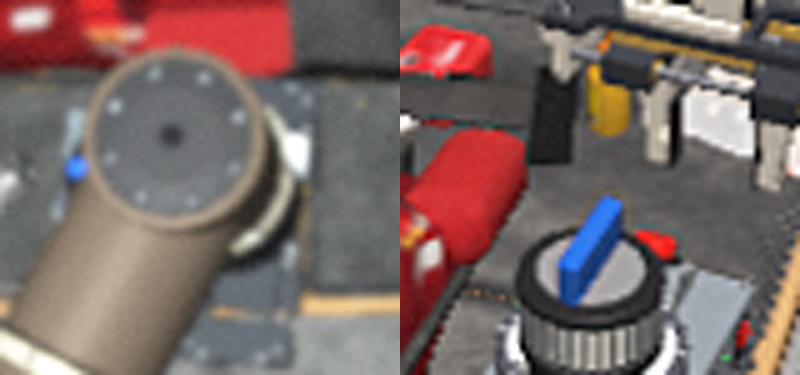

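Side view: fingertip at about (342,227) and button at (341,244). I'll check that against the model.

Run:
```python
from go import *
s=cam("side"); e=np.array(status.get_state()["eef_pos"])
u=np.array([np.cos(EX[2]),np.sin(EX[2])])
for d in(.025,.035,.046,-.025,-.046):
    q=proj(s,[*(e[:2]+u*d),e[2]-.014]); print(d,(q-[290,195]+.4)*5+[400,0])
```

```text
0.025 [679.09705813 196.02242203]
0.035 [663.7773107  192.07983948]
0.046 [647.03265075 187.76881256]
-0.025 [757.09862527 216.07270954]
-0.046 [790.56309524 224.6625741 ]
```

```bash
python3 -m jog '[[0.14,[0,2,5],0],[0.14,[-1.5,2,7.6],0],[0.14,[-3,2,10.2],0],[0.14,[-4,2,12],0],[0.14,[-5,2,13.7],0],[0.14,[-5,2,13.7],0]]'
python3 -m jog '[[0.14,[-0.5,0,0.9],0],[0.14,[-1,0,1.7],0],[0.14,[-1.5,0,2.6],0],[0.14,[-1.5,0,2.6],0]]'
```

```text
t: 4.72
eef_pos: [0.3683, 0.2987, 0.1209]
ee_rot: [3.141, -0.0, -1.68]
force: [-0.4, -0.0, 0.4]
width: 0.0499
gripper_force: 0.0
t: 5.22
eef_pos: [0.3684, 0.3002, 0.1184]
ee_rot: [3.142, -0.0, -1.68]
force: [1.0, -0.1, -0.4]
width: 0.05
gripper_force: 0.0
```

Approaching in 1 mm steps, checking the force between short calls.

```bash
for i in 1 2 3; do :; done; python3 -m jog '[[0.14,[-0.5,0,0.9],0],[0.14,[-1,0,1.7],0],[0.14,[-1.5,0,2.6],0],[0.14,[-1.5,0,2.6],0]]'
python3 -m jog '[[0.14,[-0.5,0,0.9],0],[0.14,[-1,0,1.7],0],[0.14,[-1.5,0,2.6],0],[0.14,[-1.5,0,2.6],0]]'
```

```text
t: 5.72
eef_pos: [0.3686, 0.3017, 0.1158]
ee_rot: [3.142, -0.0, -1.68]
force: [0.1, -0.6, -0.5]
width: 0.0506
gripper_force: 0.0
t: 6.22
eef_pos: [0.3687, 0.3032, 0.1132]
ee_rot: [3.142, -0.0, -1.68]
force: [0.8, -0.2, 0.3]
width: 0.05
gripper_force: 0.0
```

```bash
python3 -m jog '[[0.14,[-0.5,0,0.9],0],[0.14,[-1,0,1.7],0],[0.14,[-1.5,0,2.6],0],[0.14,[-1.5,0,2.6],0]]'
python3 -m jog '[[0.14,[-0.5,0,0.9],0],[0.14,[-1,0,1.7],0],[0.14,[-1.5,0,2.6],0],[0.14,[-1.5,0,2.6],0]]'
```

```text
t: 6.72
eef_pos: [0.3689, 0.3047, 0.1106]
ee_rot: [3.142, -0.0, -1.68]
force: [0.4, 0.6, -0.2]
width: 0.05
gripper_force: 0.0
t: 7.22
eef_pos: [0.3691, 0.3062, 0.108]
ee_rot: [3.142, -0.0, -1.68]
force: [-0.1, 0.9, 0.0]
width: 0.05
gripper_force: 0.0
```

Run:
```python
from h import *
s=cam("side");t=cam("top")
cv2.imwrite("pics/z4.png",np.hstack([crop(s,310,200,65,70,8),crop(t,262,205,30,70,8)]))
```

```text
(no output)
```

View pics/z4.png

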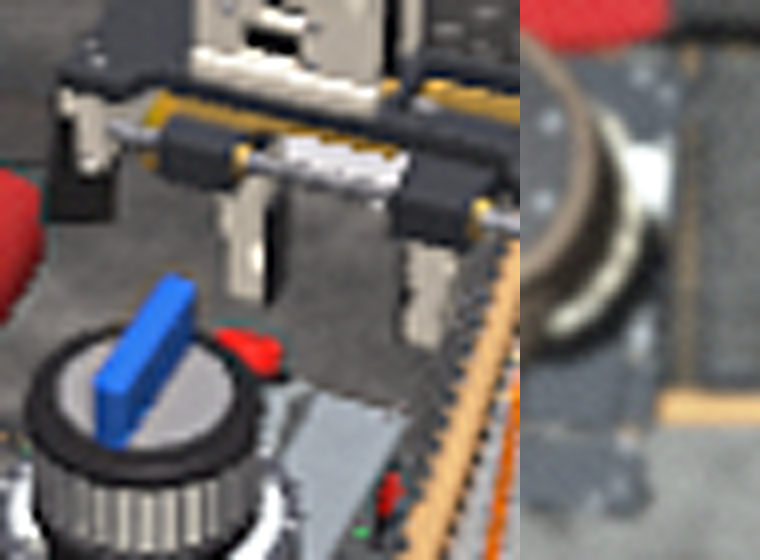

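The finger is still visibly above the button: tip at crop (250,300), button rim at (245,335), and no contact force. I'll back off 6 mm in y and go straight down until it touches.

```bash
python3 -m jog '[[0.14,[3,0,0],0],[0.14,[6,0,0],0],[0.14,[6,0,1],0],[0.14,[6,0,2],0],[0.14,[6,0,3],0],[0.14,[6,0,3],0]]'
python3 -m jog '[[0.14,[0,0,1],0],[0.14,[0,0,2],0],[0.14,[0,0,3],0],[0.14,[0,0,3],0]]'
python3 -m jog '[[0.14,[0,0,1],0],[0.14,[0,0,2],0],[0.14,[0,0,2],0]]'
```

```text
t: 8.07
eef_pos: [0.3684, 0.3002, 0.105]
ee_rot: [3.142, -0.0, -1.68]
force: [-0.2, 0.2, 0.8]
width: 0.0498
gripper_force: 0.0
t: 8.57
eef_pos: [0.3684, 0.3001, 0.1019]
ee_rot: [3.141, -0.0, -1.68]
force: [-0.7, 0.3, 0.5]
width: 0.05
gripper_force: 0.0
t: 8.95
eef_pos: [0.3684, 0.3002, 0.1]
ee_rot: [3.141, -0.0, -1.68]
force: [0.2, -0.5, -0.5]
width: 0.0497
gripper_force: 0.0
```

```bash
for i in 1; do python3 -m jog '[[0.14,[0,0,1],0],[0.14,[0,0,2],0],[0.14,[0,0,2],0]]'; done
python3 -m jog '[[0.14,[0,0,1],0],[0.14,[0,0,2],0],[0.14,[0,0,2],0]]'
```

```text
t: 9.32
eef_pos: [0.3684, 0.3001, 0.098]
ee_rot: [3.141, -0.0, -1.68]
force: [-0.2, -1.0, -0.1]
width: 0.0495
gripper_force: 0.0
t: 9.7
eef_pos: [0.3684, 0.3002, 0.096]
ee_rot: [3.142, -0.0, -1.68]
force: [0.9, 0.1, 0.3]
width: 0.0502
gripper_force: 0.0
```

Run:
```python
from h import *
s=cam("side")
cv2.imwrite("pics/z5.png",crop(s,310,205,65,60,10)); print(status.get_state()["force"])
```

```text
[0.20144296 1.34897663 0.03457552]
```

View pics/z5.png

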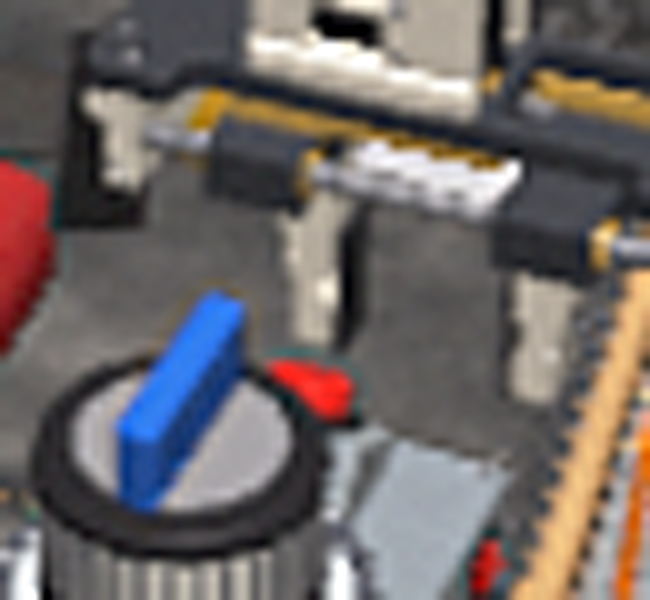

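Run:
```python
from go import *
t,s=cam("top"),cam("side"); 
def L(w):
    d=w[:2]-EX[:2];c,n=np.cos(EX[2]),np.sin(EX[2]);return np.round([c*d[0]+n*d[1],-n*d[0]+c*d[1],w[2]],4)
for z in(.15,.2,.25): print(L(atz(t,278.6,264.5,z)))
# side px of finger bottom now (341.8,239.5) and where along that ray
for z in(.08,.09,.10,.11): print("fingertip",L(atz(s,341.8,239.5,z)))
for z in(.10,.105,.11,.115): print("rim",L(atz(s,342,242,z)))
# gripper body lower edges: other finger
for z in(.09,.10,.11): print("f2",L(atz(s,310+53.7,205+39.5,z)))
e=status.get_state()["eef_pos"]; print("tcp",L(np.array(e)))
```

```text
[-0.112  -0.1072  0.15  ]
[-0.115  -0.1127  0.2   ]
[-0.118  -0.1183  0.25  ]
fingertip [ 0.0107 -0.1009  0.08  ]
fingertip [ 0.0062 -0.0893  0.09  ]
fingertip [ 0.0018 -0.0776  0.1   ]
fingertip [-0.0027 -0.066   0.11  ]
rim [-0.0033 -0.0666  0.1   ]
rim [-0.0055 -0.0608  0.105 ]
rim [-0.0077 -0.0551  0.11  ]
rim [-0.0099 -0.0493  0.115 ]
f2 [-0.0644 -0.0928  0.09  ]
f2 [-0.0679 -0.0811  0.1   ]
f2 [-0.0714 -0.0694  0.11  ]
tcp [-0.0357 -0.0757  0.0961]
```

The y position agrees. The visible tip is just higher than nominal, so I'll keep feeling downward.

```bash
python3 -m jog '[[0.14,[0,0,1],0],[0.14,[0,0,2],0],[0.14,[0,0,2],0]]' | grep -E "pos|force"
python3 -m jog '[[0.14,[0,0,1],0],[0.14,[0,0,2],0],[0.14,[0,0,2],0]]'| grep -E "pos|force"
```

```text
eef_pos: [0.3684, 0.3001, 0.094]
force: [-0.2, -0.1, -0.5]
gripper_force: 0.0
eef_pos: [0.3684, 0.3001, 0.0919]
force: [0.4, 0.3, -0.5]
gripper_force: 0.0
```

```bash
python3 -m jog '[[0.14,[0,0,1],0],[0.14,[0,0,2],0],[0.14,[0,0,2],0]]' | grep -E "pos|force"
```

```text
eef_pos: [0.3684, 0.3001, 0.09]
force: [0.5, 0.7, -0.6]
gripper_force: 0.0
```

```bash
python3 -m jog '[[0.14,[0,0,1],0],[0.14,[0,0,2],0],[0.14,[0,0,2],0]]' | grep -E "pos|force"
```

```text
eef_pos: [0.3684, 0.3002, 0.088]
force: [0.6, 1.1, -0.3]
gripper_force: 0.0
```

```bash
python3 -m jog '[[0.14,[0,0,1],0],[0.14,[0,0,2],0],[0.14,[0,0,2],0]]' | grep -E "pos|force"
python3 - <<'E'
from h import *
s=cam("side")
cv2.imwrite("pics/z6.png",crop(s,310,205,65,60,10)); print(status.get_state()["force"])
E
```

```text
eef_pos: [0.3686, 0.3004, 0.0862]
force: [-0.1, 0.5, 1.9]
gripper_force: 1.0
[0.0100628  0.70783737 2.06178624]
```

View pics/z6.png

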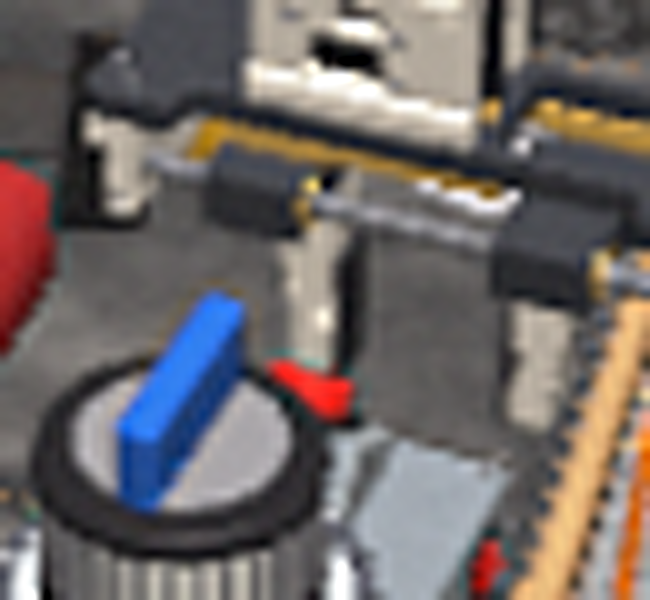

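Contact: 2 N upward, with the finger behind the button's top rim. Now I'll press along the axis.

```bash
python3 -m jog '[[0.14,[-0.5,0,0.9],0],[0.14,[-1,0,1.7],0],[0.14,[-1.5,0,2.6],0],[0.14,[-1.5,0,2.6],0]]'
```

```text
t: 12.28
eef_pos: [0.3687, 0.3019, 0.0835]
ee_rot: [-3.141, 0.0, -1.68]
force: [-0.6, 0.0, 3.2]
width: 0.0499
gripper_force: 1.6
```

```bash
python3 -m jog '[[0.14,[-0.5,0,0.9],0],[0.14,[-1,0,1.7],0],[0.14,[-1,0,1.7],0]]'
```

```text
t: 12.65
eef_pos: [0.3688, 0.3028, 0.0817]
ee_rot: [-3.142, 0.0, -1.68]
force: [0.7, 1.1, 3.7]
width: 0.0496
gripper_force: 1.6
```

```bash
python3 -m jog '[[0.14,[-0.5,0,0.9],0],[0.14,[-1,0,1.7],0],[0.14,[-1,0,1.7],0]]'
```

```text
t: 13.02
eef_pos: [0.3689, 0.3038, 0.08]
ee_rot: [-3.142, 0.0, -1.68]
force: [0.7, 0.3, 3.8]
width: 0.0498
gripper_force: 1.4
```

```bash
python3 -m jog '[[0.14,[-0.5,0,0.9],0],[0.14,[-1,0,1.7],0],[0.14,[-1,0,1.7],0]]'
```

```text
t: 13.4
eef_pos: [0.3688, 0.3045, 0.0782]
ee_rot: [3.141, -0.0, -1.68]
force: [0.1, 0.6, 2.0]
width: 0.0499
gripper_force: 1.0
```

```bash
cat > blue.py <<'E'
from h import *
def blue(im): # RGB
    c=im[215:265,310:350].astype(int); m=((c[...,2]>150)&(c[...,2]-c[...,0]>80)).astype(np.uint8)
    y,x=np.nonzero(m); p=np.c_[x+310,y+215].astype(float); C=np.cov(p.T); w,v=np.linalg.eigh(C); a=v[:,1]
    return p.mean(0).round(1),len(p),round(float(np.degrees(np.arctan2(a[1],a[0]))),1)
if __name__=="__main__":
    print(blue(cv2.imread("pics/side0.png")[...,::-1]),blue(cam("side")["color"]),status.get_state()["force"])
E
python3 blue.py; python3 -m jog '[[0.14,[-0.3,0,0.5],0],[0.14,[-0.5,0,0.9],0],[0.14,[-0.5,0,0.9],0]]'; python3 blue.py
```

```text
(array([327.4, 242.1]), 79, 119.6) (array([327.6, 242.8]), 88, 101.0) [1.42896017 0.08963063 3.27031796]
t: 13.82
eef_pos: [0.3689, 0.3051, 0.0774]
ee_rot: [3.142, -0.0, -1.68]
force: [0.2, 0.3, 2.6]
width: 0.0499
gripper_force: 1.1
(array([327.4, 242.1]), 79, 119.6) (array([327.6, 242.9]), 89, 100.9) [0.5050785  0.26382319 2.8987472 ]
```

The bar has turned in the image (119.6° → 101°), so the cartridge is off its lock. Next: hold briefly, retract, and position above the bar.

Run:
```python
from go import *
for z in(.26,.19): print(go([*loc(0,.026),z],-1.418))
```

```text
([-96.8, -35.8, -182.6], np.float64(-0.262))
([-96.8, -35.8, -112.6], np.float64(-0.262))
```

```bash
python3 -m jog '[[0.14,[0,0,0],0],[0.14,[0,0,0],0],[0.14,[5,0,-9],0],[0.14,[10,0,-30],0],[0.14,[10,0,-80],0],[0.14,[10,0,-140],0],[0.14,[10,0,-183],0],[0.14,[-97,-36,-183],-0.262],[0.14,[-97,-36,-183],-0.262],[0.14,[-97,-36,-183],-0.262],[0.14,[-97,-36,-183],-0.262],[0.14,[-97,-36,-150],-0.262],[0.14,[-97,-36,-113],-0.262],[0.14,[-97,-36,-113],-0.262]]'
python3 - <<'E'
from go import *
print(go([*loc(0,.026),.165],-1.418))
s=cam("side"); cv2.imwrite("pics/z7.png",crop(s,295,195,65,60,10))
E
```

```text
t: 15.62
eef_pos: [0.4139, 0.3952, 0.1888]
ee_rot: [3.138, -0.003, -1.419]
force: [-0.1, 0.5, 0.4]
width: 0.0499
gripper_force: 0.0
([-2.1, -1.5, 23.8], np.float64(-0.001))
```

View pics/z7.png

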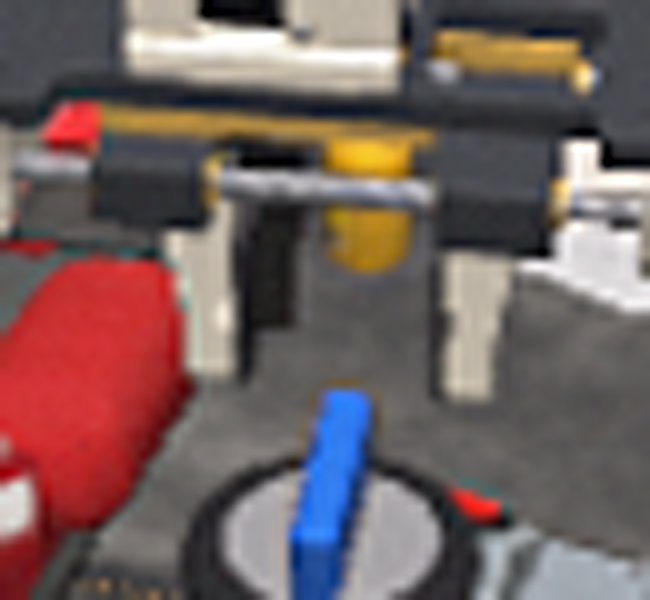

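The fingers straddle the bar line: tips at crop (215,375) and (468,398), bar top centre near (330,466). The tips sit about 24 mm above the bar top, i.e. 10 mm above the reported TCP, which matches the button contact. I'll descend with that offset and check the force.

```bash
python3 -m jog '[[0.14,[-2,-2,10],0],[0.14,[-2,-2,20],0],[0.14,[-2,-2,28],0],[0.14,[-2,-2,34],0],[0.14,[-2,-2,38],0],[0.14,[-2,-2,38],0]]'
```

```text
t: 16.42
eef_pos: [0.417, 0.3998, 0.1522]
ee_rot: [3.141, -0.0, -1.418]
force: [0.6, -0.0, -0.1]
width: 0.0499
gripper_force: 0.0
```

```bash
python3 -m jog '[[0.14,[0,0,2],0],[0.14,[0,0,4],0],[0.14,[0,0,5],0],[0.14,[0,0,5],0]]'
python3 - <<'E'
from h import *
s=cam("side"); cv2.imwrite("pics/z8.png",crop(s,295,195,65,60,10))
E
```

```text
t: 16.92
eef_pos: [0.417, 0.4, 0.1474]
ee_rot: [3.142, -0.0, -1.418]
force: [0.1, -0.4, 0.1]
width: 0.0499
gripper_force: 0.0
```

View pics/z8.png

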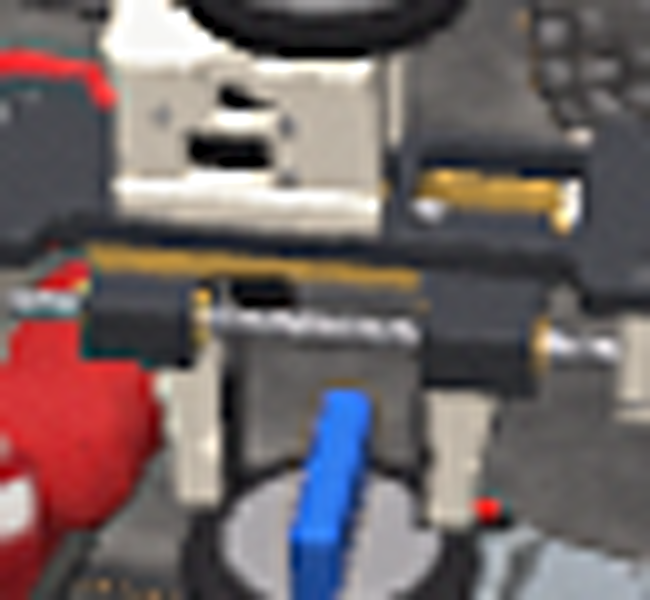

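View shows the fingers alongside the bar, tips at mid (325,512), about halfway down it. I'll go 7 mm deeper and close gently.

```bash
python3 -m jog '[[0.14,[0,0,3],0],[0.14,[0,0,5],0],[0.14,[0,0,7],0],[0.14,[0,0,7],0]]'; python3 -m jog '[[-0.3,[0,0,0],0],[-0.6,[0,0,0],0],[-0.8,[0,0,0],0],[-1,[0,0,0],0],[-1,[0,0,0],0],[-1,[0,0,0],0],[-1,[0,0,0],0],[-1,[0,0,0],0]]' 12; python3 blue.py
```

```text
t: 17.48
eef_pos: [0.4169, 0.3998, 0.1402]
ee_rot: [3.141, -0.0, -1.418]
force: [-0.1, 0.2, 0.7]
width: 0.0499
gripper_force: 0.0
t: 18.48
eef_pos: [0.417, 0.3999, 0.1405]
ee_rot: [3.142, -0.0, -1.418]
force: [-0.5, -0.2, 1.5]
width: 0.0138
gripper_force: 12.0
(array([327.4, 242.1]), 79, 119.6) (array([327. , 243.5]), 75, 96.5) [-0.48304361 -1.12482078  0.81908868]
```

```bash
python3 -m jog '[[-1,[0,0,0],0],[-1,[0,0,0],-0.1],[-1,[0,0,0],-0.2],[-1,[0,0,0],-0.3],[-1,[0,0,0],-0.4],[-1,[0,0,0],-0.4]]' 30; python3 blue.py;  python3 -c "
from station import status as s;print(s.get_state()['moment'])"
```

```text
t: 19.27
eef_pos: [0.4171, 0.4002, 0.1405]
ee_rot: [-3.141, 0.0, -1.018]
force: [0.6, -0.0, 0.1]
width: 0.0137
gripper_force: 30.0
(array([327.4, 242.1]), 79, 119.6) (array([328.7, 244.7]), 68, 76.9) [ 0.45718038  1.25508421 -0.9293621 ]
[0.11786787 0.06113088 0.07453257]
```

```bash
python3 -m jog '[[-1,[0,0,0],-0.1],[-1,[0,0,0],-0.2],[-1,[0,0,0],-0.3],[-1,[0,0,0],-0.4],[-1,[0,0,0],-0.5],[-1,[0,0,0],-0.6],[-1,[0,0,0],-0.7],[-1,[0,0,0],-0.78],[-1,[0,0,0],-0.84],[-1,[0,0,0],-0.84]]' 30; python3 blue.py;  python3 -c "
from station import status as s;print(s.get_state()['moment'])"
```

```text
t: 20.58
eef_pos: [0.417, 0.4, 0.1405]
ee_rot: [-3.141, -0.0, -0.18]
force: [0.6, 0.4, -0.1]
width: 0.0138
gripper_force: 30.0
(array([327.4, 242.1]), 79, 119.6) (array([334.3, 244.6]), 42, 50.1) [-0.28904188 -0.02267382 -0.00393226]
[-0.01600625  0.17162869  0.06626161]
```

Angle is about 86° with no load. Lifting slowly.

```bash
python3 -m jog '[[-1,[0,0,-2],0],[-1,[0,0,-4],0],[-1,[0,0,-7],0],[-1,[0,0,-7],0]]' 40
```

```text
t: 21.12
eef_pos: [0.417, 0.4001, 0.1477]
ee_rot: [-3.141, -0.0, -0.178]
force: [0.5, 0.0, -5.3]
width: 0.0135
gripper_force: 40.0
```

```bash
python3 -m jog '[[-1,[0,0,-4],0],[-1,[0,0,-10],0],[-1,[0,0,-18],0],[-1,[0,0,-26],0],[-1,[0,0,-34],0],[-1,[0,0,-34],0]]' 40; python3 blue.py
```

```text
t: 21.88
eef_pos: [0.4173, 0.4004, 0.1825]
ee_rot: [-3.14, -0.001, -0.178]
force: [0.5, 0.3, -4.4]
width: 0.0136
gripper_force: 40.0
(array([327.4, 242.1]), 79, 119.6) (array([334. , 232.3]), 45, -138.2) [-0.01078702  0.60136791 -4.81492181]
```

Run:
```python
from go import *
print(go([.417,.400,.36],-.178),go([.5,.05,.36],-.8),go([.405,-.356,.36],-1.47))
```

```text
([0.0, -0.0, -178.2], np.float64(0.0)) ([143.6, 329.8, -178.4], np.float64(0.622)) ([121.9, 746.2, -178.7], np.float64(1.292))
```

```bash
python3 -m jog '[[-1,[0,0,-30],0],[-1,[0,0,-75],0],[-1,[0,0,-120],0],[-1,[0,0,-160],0],[-1,[0,0,-178],0],[-1,[20,40,-178],0.1],[-1,[50,90,-178],0.2],[-1,[75,140,-178],0.3],[-1,[100,190,-178],0.4],[-1,[120,240,-178],0.5],[-1,[135,290,-178],0.6],[-1,[144,340,-178],0.7],[-1,[144,390,-178],0.8],[-1,[142,440,-178],0.9],[-1,[138,490,-178],1.0],[-1,[134,550,-178],1.1],[-1,[130,610,-178],1.2],[-1,[126,660,-178],1.29],[-1,[123,700,-178],1.29],[-1,[122,730,-178],1.29]]' 40
python3 -m jog '[[-1,[-10,0,0],0],[-1,[-10,0,0],0]]'
```

```text
t: 24.42
eef_pos: [0.407, -0.3416, 0.3589]
ee_rot: [3.141, 0.001, -1.469]
force: [1.1, 0.8, -5.0]
width: 0.0135
gripper_force: 40.0
t: 24.68
eef_pos: [0.4066, -0.3296, 0.3591]
ee_rot: [3.141, 0.001, -1.468]
force: [-0.7, 0.6, -4.6]
width: 0.0138
gripper_force: 40.0
```

Run:
```python
from go import *
print(go([.405,-.3565,.36],-1.47),go([.405,-.3565,.10],-1.47))
```

```text
([26.6, 4.4, -0.9], np.float64(0.002)) ([26.8, 4.3, 259.1], np.float64(0.002))
```

```bash
python3 -m jog '[[-1,[15,4,0],0],[-1,[27,4,0],0],[-1,[27,4,0],0],[-1,[27,4,40],0],[-1,[27,4,80],0],[-1,[27,4,120],0],[-1,[27,4,150],0],[-1,[27,4,170],0],[-1,[27,4,185],0],[-1,[27,4,195],0],[-1,[27,4,205],0],[-1,[27,4,205],0]]'
```

```text
t: 26.18
eef_pos: [0.4055, -0.3573, 0.154]
ee_rot: [3.141, 0.001, -1.468]
force: [-0.6, 0.4, -4.6]
width: 0.0138
gripper_force: 40.0
```

```bash
python3 -m jog '[[-1,[0,0,8],0],[-1,[0,0,16],0],[-1,[0,0,24],0],[-1,[0,0,32],0],[-1,[0,0,40],0],[-1,[0,0,48],0],[-1,[0,0,54],0],[-1,[0,0,54],0]]'
python3 - <<'E'
from go import *
print(go([.405,-.3565,.0745],-1.47))
E
```

```text
t: 27.18
eef_pos: [0.4054, -0.3573, 0.0999]
ee_rot: [3.141, 0.001, -1.468]
force: [0.2, -0.1, -4.9]
width: 0.0133
gripper_force: 40.0
([-0.8, 0.3, 25.4], np.float64(0.002))
```

```bash
python3 -m jog '[[-1,[0,0,5],0],[-1,[0,0,10],0],[-1,[0,0,15],0],[-1,[0,0,20],0],[-1,[0,0,22],0],[-1,[0,0,22],0]]'
```

```text
t: 27.92
eef_pos: [0.4057, -0.3574, 0.0783]
ee_rot: [3.141, 0.0, -1.468]
force: [0.2, -0.3, -5.8]
width: 0.0135
gripper_force: 40.0
```

```bash
python3 -m jog '[[-1,[0,0,1],0],[-1,[0,0,2],0],[-1,[0,0,3],0],[-1,[0,0,3],0]]'
```

```text
t: 28.42
eef_pos: [0.4057, -0.3574, 0.0754]
ee_rot: [3.141, 0.0, -1.468]
force: [-0.7, -0.8, -4.7]
width: 0.0142
gripper_force: 40.0
```

```bash
python3 -m jog '[[-1,[0,0,0.7],0],[-1,[0,0,1.4],0],[-1,[0,0,1.4],0]]' | grep -E "pos|force"
```

```text
eef_pos: [0.4061, -0.3578, 0.0748]
force: [-1.3, 0.4, 3.8]
gripper_force: 40.0
```

```bash
python3 -m jog '[[-1,[0,0,0.7],0],[-1,[0,0,1.4],0],[-1,[0,0,1.4],0]]' | grep -E "pos|force"
```

```text
eef_pos: [0.4063, -0.3584, 0.0747]
force: [-4.4, -0.6, 14.8]
gripper_force: 40.0
```

On the floor, at the predicted height. I'll ease off, open the jaws and lift away.

```bash
python3 -m jog '[[-1,[0,0,-1.8],0],[-1,[0,0,-1.8],0],[-0.5,[0,0,-1.8],0],[-0.2,[0,0,-1.8],0],[0,[0,0,-1.8],0],[0,[0,0,-1.8],0],[0,[0,0,-1.8],0],[0,[0,0,-10],0],[0,[0,0,-20],0],[0,[0,0,-40],0],[0,[0,0,-80],0],[0,[0,0,-140],0],[0,[0,0,-200],0],[0,[0,0,-260],0],[0,[0,0,-260],0],[0,[-60,0,-260],0],[0,[-120,0,-260],0],[0,[-180,0,-260],0],[0,[-240,0,-260],0],[0,[-240,0,-260],0]]' 10
python3 - <<'E'
from go import *
s,t=cam("side"),cam("top")
for n,f in(("s",s),("t",t)):
    c=f["color"].astype(int); m=((c[...,2]>130)&(c[...,2]-c[...,0]>70)).astype(np.uint8)
    q=proj(f,[.4055,-.357,.109]).round().astype(int); x0,y0=q-15; w=m[y0:y0+30,x0:x0+30]; y,x=np.nonzero(w)
    print(n,q,len(x)); 
    if len(x)>4:
        p=np.c_[x+x0,y+y0].astype(float); print(p.mean(0),p.min(0),p.max(0), atz(f,*p.mean(0),.107 if n=="t" else .1))
    cv2.imwrite(f"pics/e{n}.png",crop(f,max(q[0]-40,0),q[1]-30,80,60,5))
E
```

```text
t: 31.68
eef_pos: [0.3806, -0.1152, 0.3334]
ee_rot: [-3.139, 0.001, -1.46]
force: [0.5, -0.5, 0.1]
width: 0.0439
gripper_force: 0.0
s [380 150] 32
[379.625  152.5625] [378. 148.] [381. 158.] [ 0.40717938 -0.35241629  0.1       ]
t [451 232] 81
[451.58024691 232.67901235] [443. 230.] [460. 235.] [ 0.4036136  -0.35838632  0.107     ]
```

Run:
```python
from go import *
t=cam("top")
def box(c):
    c=c[195:258,415:480]; h=cv2.cvtColor(c,cv2.COLOR_RGB2HSV); m=((h[...,0]>8)&(h[...,0]<28)&(h[...,1]>60)&(h[...,2]>110)).astype(np.uint8)
    m[55:]=0
    n,l,s,ce=cv2.connectedComponentsWithStats(m); i=1+np.argmax(s[1:,4]); return s[i],s[i][:2]+[415,195]
print(box(t["color"].copy()))
z=cv2.imread("pics/z2.png")[...,::-1]; z=cv2.resize(z,(100,75),interpolation=cv2.INTER_AREA); f=np.zeros((400,640,3),np.uint8); f[190:265,400:500]=z; print(box(f))
print(status.get_state()["qd"])
```

```text
(array([ 12,  21,  40,  34, 635], dtype=int32), array([427, 216]))
(array([ 11,  21,  41,  34, 889], dtype=int32), array([426, 216]))
[-0.03999448  0.01737794  0.00402574  0.00042465  0.00165838 -0.00341211]
```

The carton hasn't moved, and the bar is upright at its centre in both views. Handing in.

```bash
python3 -c "
from station import order; print(order.job_done())"
```

```text
the job is handed in; nothing more can be done
None
```

The job is handed in at about 32 s of the 67 s allowed. The cartridge was released, turned about 86° (just short of its stop), lifted off, and stands upright in the middle of the unmoved cardboard box with the gripper clear; the bystanders were not re-measured, and the hand-in returned no verdict.

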